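# Ring-test the silvered glass blanks

## Task

Ring-test three of the silvered glass ornament blanks on their sprung stands: with the fingertips lightly tap the top of the flattened bun, then the pointed drop, then the plain ball, in that order, each time pressing just enough that its cup visibly dips, never down to its stop, and letting it spring back before the next. The two-ball snowman has a fresh coating and must not be touched. Do not lift or tip any blank, leave everything else on the bench where it is, and finish clear with all four blanks upright in their raised cups.

Things in the scene. Friction and masses are not known exactly. Their poses are not given: they have to be found in the camera images.
- bun: flattened, bun-shaped silvered blank, wider than tall: 72 mm across, the lowest of the four. Standing neck-down and loose (40 to 100 g) in the cup of its sprung stand; origin at the underside of its 24 mm wide neck, z up; the top is 56 mm above the origin. Its material is the same as the other blanks'.
- bun_top (a point): the middle of the top of the bun blank, 91 mm above the table when its cup is up; the spot to tap, from straight above.
- stand_bun: fixed grey metal stand of the bun blank: round base 76 mm across, 14 mm high, origin at the centre of its underside on the table. All four stands are alike; a wooden cup (36 mm across, 18 mm deep inside, 1 mm play around the neck) rides on a spring above it; the cup's floor, where the blank's origin rests, is 35 mm above the table.
- cup_bun (a joint): how far the sprung cup under the bun blank is pressed down: 0 m up (at rest, with the blank in it), 0.014 m at its stop. It starts to give at 0.5 to 1.3 N on the top of the blank, needs about 0.45 N more per mm (about 3 N for 5 mm, 7 N just before the stop) and springs back up when let go.
- drop: silvered blank shaped like a drop with its point up: 60 mm across, tapering to a blunt tip 12 mm wide, the tallest of the four. Standing neck-down and loose (40 to 100 g) in the cup of its sprung stand; origin at the underside of its 24 mm wide neck, z up; the top is 118 mm above the origin. Its material is the same as the other blanks'.
- drop_top (a point): the middle of the top of the drop blank, 153 mm above the table when its cup is up; the spot to tap, from straight above.
- stand_drop: fixed grey metal stand of the drop blank: round base 76 mm across, 14 mm high, origin at the centre of its underside on the table. All four stands are alike; a wooden cup (36 mm across, 18 mm deep inside, 1 mm play around the neck) rides on a spring above it; the cup's floor, where the blank's origin rests, is 35 mm above the table.
- cup_drop (a joint): how far the sprung cup under the drop blank is pressed down: 0 m up (at rest, with the blank in it), 0.014 m at its stop. It starts to give at 0.5 to 1.3 N on the top of the blank, needs about 0.45 N more per mm (about 3 N for 5 mm, 7 N just before the stop) and springs back up when let go.
- ball: plain round silvered ball blank, 68 mm across. Standing neck-down and loose (40 to 100 g) in the cup of its sprung stand; origin at the underside of its 24 mm wide neck, z up; the top is 86 mm above the origin. Its material is the same as the other blanks'.
- ball_top (a point): the middle of the top of the ball blank, 121 mm above the table when its cup is up; the spot to tap, from straight above.
- stand_ball: fixed grey metal stand of the ball blank: round base 76 mm across, 14 mm high, origin at the centre of its underside on the table. All four stands are alike; a wooden cup (36 mm across, 18 mm deep inside, 1 mm play around the neck) rides on a spring above it; the cup's floor, where the blank's origin rests, is 35 mm above the table.
- cup_ball (a joint): how far the sprung cup under the ball blank is pressed down: 0 m up (at rest, with the blank in it), 0.014 m at its stop. It starts to give at 0.5 to 1.3 N on the top of the blank, needs about 0.45 N more per mm (about 3 N for 5 mm, 7 N just before the stop) and springs back up when let go.
- snowman: silvered blank of two balls one on the other, 60 mm across below and 40 mm above, with a waist between; not to be touched. Standing neck-down and loose (40 to 100 g) in the cup of its sprung stand; origin at the underside of its 24 mm wide neck, z up; the top is 105 mm above the origin. Its material is the same as the other blanks'.
- snowman_top (a point): the middle of the top of the snowman blank, 140 mm above the table when its cup is up.
- stand_snowman: fixed grey metal stand of the snowman blank: round base 76 mm across, 14 mm high, origin at the centre of its underside on the table. All four stands are alike; a wooden cup (36 mm across, 18 mm deep inside, 1 mm play around the neck) rides on a spring above it; the cup's floor, where the blank's origin rests, is 35 mm above the table.
- cup_snowman (a joint): how far the sprung cup under the snowman blank is pressed down: 0 m up (at rest, with the blank in it), 0.014 m at its stop. It starts to give at 0.5 to 1.3 N on the top of the blank, needs about 0.45 N more per mm (about 3 N for 5 mm, 7 N just before the stop) and springs back up when let go.
- jar: small closed glass jar with a brass lid, 48 mm across, 60 mm high, origin at its underside; bystander.
- mug: yellow mug, 76 mm across, 85 mm high, with a handle, origin at its underside; bystander.
- case: black spectacle case, 150 mm (its x) by 55 by 35 mm high, origin at its underside; bystander.
- brush: wooden-handled brush lying flat, 170 mm long along its x; bystander.
- paddle: paddle with a wooden handle lying flat, 200 mm long along its x; bystander.
- tin: tin with a paper wrapper, 66 mm across, 90 mm high, origin at its underside; bystander.
There are look-alikes about, which are no part of the job. Leave any green or purple look-alike of the drop alone. Leave any orange look-alike of the ball alone.

How it is judged:
By the outcome, as a careful person would: the job done as asked, in the order asked, and still so for the second after the job is handed in, with the robot touching nothing.
It also fails if it takes over 51 s, if anything falls off the work surface, if the arm or the gripper's body presses on something with over 40 N, if the wrist force passes 120 N, or if a joint passes its speed limit or range.

## Robot

A 6-joint arm with a two-finger parallel gripper is mounted at the origin on the work surface. World frame = base frame: x ahead of the robot, y to its left, z up, the work surface at z = 0. Lengths are in m, angles in rad, forces in N, time in s.
With the tool pointing down it reaches from about 0.375 to 0.9 m from the base axis. Payload 3.1 kg.
Tool frame: the origin (TCP) lies at the very end of the fingers, on their centre line; the grasp point (between the pads) lies 19 mm behind it (tcp_to_grasp is the distance from the TCP to the grasp point, in m); z points along the fingers, y is the direction in which the jaws open and shut (so a half turn about z gives the same grasp; the last joint's range is limited). The gripper opens to 85 mm and grips with 20 to 120 N. Pads are 22 mm wide; open, the fingers measure 114 mm over their backs; the gripper's body (76 mm by 85 mm) begins 54 mm behind the grasp point. The pads swing forward as they close: fully open they stand 13 mm farther back than shut.
Start: joints at [-1.284, 0.527, 1.433, -0, 1.181, -0.178], TCP at [0.28, -0.559, 0.2] pointing down, gripper open.
Joint ranges: [-3.08, 3.08], [-0.75, 2.2], [0.22, 2.44], [-1.43, 4.57], [0, 2.65], [-2.85, 2.85]. Speed limits (rad/s): [2.79, 2.79, 3.14, 3.14, 3.14, 3.14].

## Interface

Orientations are given as a unit quaternion [x, y, z, w].
In Python, from station import sense, snapshot, camera_info, sign_off, tcp_to_grasp gives the robot as it stands.
- The arm moves only by the shell command python3 -m inch 'ROWS' [FORCE]. ROWS is JSON, a list of rows, each a list of 3 entries, a list of its own where there are three numbers: the closure, from -1 (fully open) to 1 (shut), so that 0 is half open, then the shift along the tool's x, y, z normalised to -1 to 1, where 1 is 10 cm, then the turn, a rotation vector about the tool's x, y, z normalised to -1 to 1, where 1 is 360 degrees. In form: [[jaw, [dx, dy, dz], [ax, ay, az]], ...]. A call has 1 to 20 rows; each row is the pose to reach, as a shift and turn from the pose commanded when the call began, along the tool's axes at that moment, turning the shorter way round; what a row does not reach only later rows make up. A row lasts 1/10 s, in which the tool goes at most 50 mm and 8.59 degrees, less where a joint would pass 70% of its speed; a pose out of reach is approached as far as the arm can. A call with a number of a shift or a turn outside -1 to 1 is refused whole. A call with a gripper value outside its range is refused whole. The fingers move at their own pace and stop on an object; FORCE is the grip in N (left out, the last holds). Time passes only in rows, so rows that repeat a pose let the fingers close. It gives the time, the measured TCP pose, the force and the opening at its end, in the units of the state.
- sense(): the state, without advancing time (a new reading comes with each control period).
- snapshot(name): name is "side" or "top"; returns (picture, depth): 400x640x3 uint8, blue, green, red; 400x640 float32, m along the optical axis (not along the pixel's ray), 0 where there is no reading.
- camera_info(name): a dict with "K" (3x3 intrinsics, pixels), "dist" ([k1, k2, p1, p2, k3] as OpenCV has them; the pictures are not rectified), "origin" and "orientation" of the camera in the world. Camera axes: x right, y down, z forward; pixel columns grow to the right and rows downward; lengths in m; the calibration is good to about 2 mm. A picture is of the moment at which its call begins. camera_info takes no time and is no camera call.
- sign_off(): hands the job in, once; it reports no verdict.
The state is a dict: "t": time; "q": joint angles; "qd": joint speeds; "tau": joint torques, N m; "tcp_pos": TCP position; "tool_rot": TCP orientation; "force": force on the tool from outside, world axes, zero at the start; "ft_torque": the same for the moment, N m; "finger_gap": opening from 0.0 (shut) to 1.0 (fully open).
Only numpy, scipy, OpenCV 4.12 (cv2) and the standard library are available. Lean on these libraries where they do the work, as an engineer would, in place of code of your own. Each camera call takes 0.05 s, during which the arm holds its last target.

## Working session

There is one attempt and no reset: what is moved stays moved. The work goes in short steps, Python scripts to look and compute and a shell command to move; the robot and the scene stay as the last step left them, time stands still between calls to the robot, and variables do not carry over. Pictures are saved under pics/ and viewed, and the job is handed in when it is done.

```bash
mkdir -p pics; ls
python3 - <<'E'
from station import *
import cv2
s=sense();print(s)
for n in("side","top"):
    p,d=snapshot(n);cv2.imwrite(f"pics/{n}0.png",p);
    import numpy as np
    np.save(f"pics/{n}0.npy",d)
    print(camera_info(n))
print(tcp_to_grasp)
E
```

```text
pics
{'t': 0.0, 'q': array([-1.28448042e+00,  5.28491352e-01,  1.43389807e+00, -2.42865926e-05,
        1.18139996e+00, -1.78490195e-01]), 'qd': array([ 0.0024227 , -0.00153558, -0.00020215, -0.0009198 , -0.00238926,
        0.00114174]), 'tau': array([ 1.62200358e-03, -4.42347443e+01, -1.78022987e+01, -9.33523552e-05,
        8.11901351e-03, -6.35569506e-06]), 'tcp_pos': array([ 0.27995608, -0.55791605,  0.19901957]), 'tool_rot': array([ 9.73114091e-01,  2.30320991e-01, -7.04000679e-05, -1.09616240e-03]), 'force': array([ 0.0301676 ,  0.33331532, -0.83310873]), 'ft_torque': array([0.00549877, 0.07587946, 0.01775938]), 'finger_gap': 0.9943867055323496}
{'K': array([[467.93975376,   0.        , 313.07486705],
       [  0.        , 467.93975376, 209.89086896],
       [  0.        ,   0.        ,   1.        ]]), 'dist': array([-0.01776629,  0.        ,  0.        ,  0.        ,  0.        ]), 'origin': array([0.2885663 , 0.73872419, 1.08996809]), 'orientation': array([-0.1885206 ,  0.91898436, -0.34002592,  0.0656513 ])}
{'K': array([[446.22296576,   0.        , 314.75474497],
       [  0.        , 446.22296576, 193.5133997 ],
       [  0.        ,   0.        ,   1.        ]]), 'dist': array([-0.10102107,  0.        ,  0.        ,  0.        ,  0.        ]), 'origin': array([ 0.54714508, -0.01835041,  1.25309968]), 'orientation': array([ 0.70812786, -0.70589526,  0.01141355, -0.0116856 ])}
0.0187
```

View pics/side0.png

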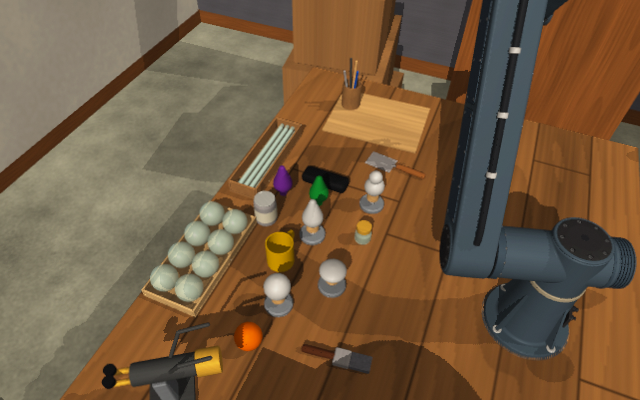

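View pics/top0.png

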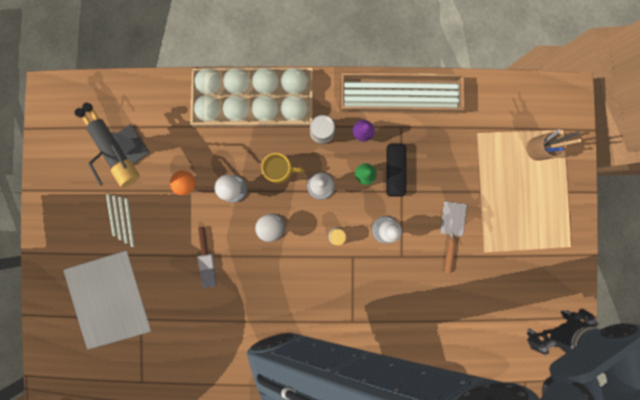

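In the side view, the bun is at (332,272), the drop at (312,215), the ball at (278,290) and the snowman at (375,188). In the top view they are at (270,227), (320,185), (231,188) and (387,229). The possible confusions are the purple drop (top 363,130), the green drop (365,174), the orange ball (182,183), the jar (337,237) and the grey-white balls in the crate. I'll check my choices in close crops.

Run:
```python
import cv2,numpy as np
t=cv2.imread("pics/top0.png");s=cv2.imread("pics/side0.png")
a=cv2.resize(t[140:270,190:420],None,fx=3.4,fy=3.4,interpolation=cv2.INTER_CUBIC);cv2.imwrite("pics/topc.png",a)
b=cv2.resize(s[150:330,230:430],None,fx=3.3,fy=3.3,interpolation=cv2.INTER_CUBIC);cv2.imwrite("pics/sidec.png",b)
d=np.load("pics/top0.npy")
for u,v in[(270,227),(320,185),(231,188),(387,229),(300,250)]:print(d[v,u])
```

```text
1.1633713
1.1069828
1.1331129
1.1211568
1.2465762
```

View pics/topc.png

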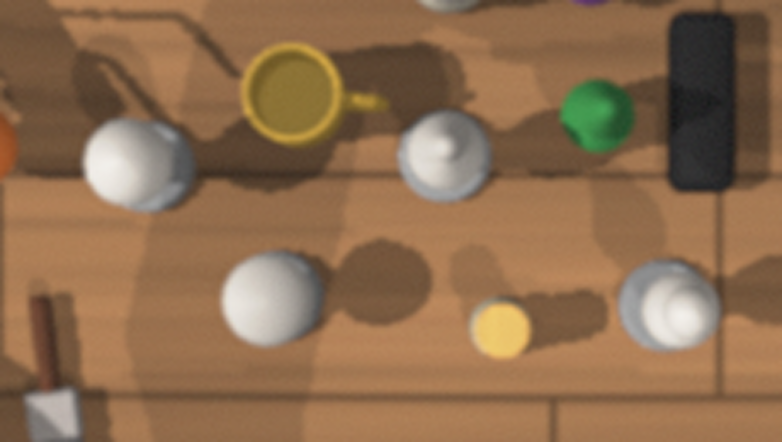

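View pics/sidec.png

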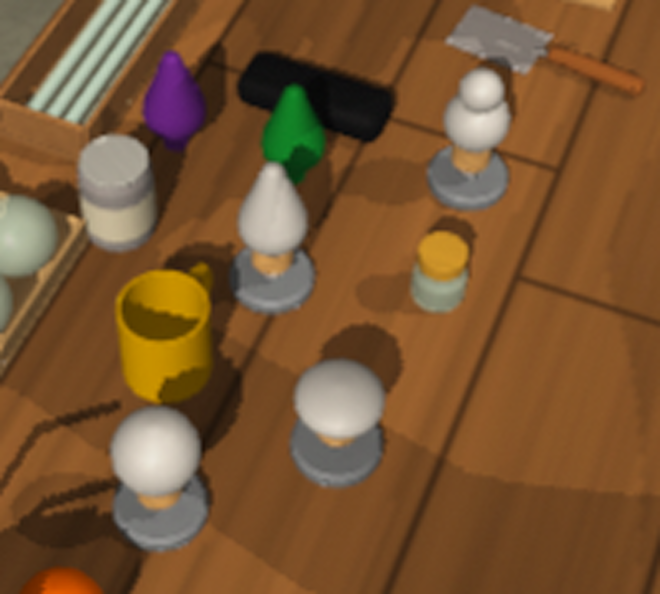

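```bash
cat > h.py <<'E'
import cv2,numpy as np
from station import *
from scipy.spatial.transform import Rotation as R
def cloud(n,d):
    c=camera_info(n);K=c["K"];h,w=d.shape
    u,v=np.meshgrid(np.arange(w),np.arange(h))
    p=cv2.undistortPoints(np.stack([u,v],-1).reshape(-1,1,2).astype(float),K,c["dist"]).reshape(h,w,2)
    P=np.dstack([p,np.ones((h,w))])*d[...,None]
    W=P@R.from_quat(c["orientation"]).as_matrix().T+c["origin"]
    W[d==0]=np.nan
    return W
E
python3 - <<'E'
from h import *
px={'top':dict(bun=(270,227),drop=(320,185),ball=(231,188),snow=(387,229)),'side':dict(bun=(332,272),drop=(312,215),ball=(278,290),snow=(375,188))}
H=dict(bun=.091,drop=.153,ball=.121,snow=.140)
for n in px:
    W=cloud(n,np.load(f"pics/{n}0.npy"))
    print(n,'table z',np.nanmedian(W[235:270,290:340,2]) if n=='top' else W[260,400])
    for k,(u,v) in px[n].items():
        S=W[v-45:v+40,u-40:u+40].reshape(-1,3); 
        # around centre
        c0=np.nanmedian(W[v-4:v+5,u-4:u+5].reshape(-1,3),0)[:2]
        S=S[np.hypot(*(S[:,:2]-c0).T)<.045]
        zt=np.nanmax(S[S[:,2]<H[k]+.012][:,2])
        out=[]
        for band in(.006,.012):
            q=S[(S[:,2]>zt-band)]
            out+=[q[:,:2].mean(0).round(4),((q[:,:2].max(0)+q[:,:2].min(0))/2).round(4),len(q)]
        print(k,'ztop',round(zt,4),*out)
        q=S[S[:,2]>.06]
        if k=='ball':
            A=np.c_[2*q,np.ones(len(q))];x=np.linalg.lstsq(A,(q**2).sum(1),rcond=None)[0];print(' sphere',x[:3],np.sqrt(x[3]+x[:3]@x[:3]))
        b=S[(S[:,2]>.008)&(S[:,2]<.02)]
        if len(b)>20: print(' base extents',b.min(0),b.max(0),len(b))
E
```

```text
top table z -0.0004414259410674415
bun ztop 0.0964 [0.4961 0.1049] [0.4975 0.1037] 48 [0.495  0.1049] [0.496  0.1066] 297
 base extents [0.46082776 0.06727868 0.00816935] [0.5303561  0.1153027  0.01841719] 66
drop ztop 0.1562 [ 0.6091 -0.0324] [ 0.6093 -0.032 ] 15 [ 0.6099 -0.0329] [ 0.6106 -0.0321] 48
 base extents [ 0.5725338  -0.06872635  0.00806926] [0.64801925 0.00394038 0.01777079] 160
ball ztop 0.1247 [0.6   0.209] [0.5989 0.2087] 55 [0.6011 0.2086] [0.6004 0.2111] 212
 sphere [0.60093427 0.21026392 0.08925288] 0.03185686518486979
 base extents [0.56331964 0.17409122 0.00806126] [0.63605546 0.2272702  0.01854475] 154
snow ztop 0.1415 [ 0.4877 -0.2151] [ 0.4878 -0.2142] 61 [ 0.4883 -0.2142] [ 0.4874 -0.214 ] 135
 base extents [ 0.45304421 -0.23909264  0.00805434] [ 0.52562353 -0.17752653  0.01893795] 196
side table z [ 0.34819555 -0.04650181  0.00251343]
bun ztop 0.0952 [0.4936 0.1044] [0.4941 0.1045] 103 [0.4939 0.106 ] [0.4937 0.1079] 328
 base extents [0.45737404 0.08154893 0.00830632] [0.53143636 0.14270734 0.01971411] 331
drop ztop 0.1554 [ 0.6094 -0.0324] [ 0.6095 -0.0322] 16 [ 0.6089 -0.0306] [ 0.6096 -0.0325] 38
 base extents [ 0.57292889 -0.059844    0.00804868] [0.64514481 0.00497969 0.01977741] 289
ball ztop 0.1246 [0.5999 0.2123] [0.5981 0.2154] 73 [0.6003 0.2134] [0.6019 0.2135] 215
 sphere [0.60123286 0.21118153 0.08924406] 0.03218547601147332
 base extents [0.56417099 0.18664001 0.00802782] [0.63225481 0.2489395  0.0197043 ] 353
snow ztop 0.1433 [ 0.4876 -0.2132] [ 0.4883 -0.2129] 30 [ 0.4874 -0.2118] [ 0.4875 -0.212 ] 69
 base extents [ 0.45147839 -0.2362143   0.0080102 ] [ 0.52334322 -0.17524695  0.01919317] 247
```

The choices are confirmed. The crops show the silver bun, drop and ball on grey stands, with the green and purple drops and the orange ball clearly different. The two views agree to within about 2 mm:

| Blank | x (m) | y (m) |
|---|---|---|
| bun | 0.495 | 0.1055 |
| drop | 0.6095 | -0.0323 |
| ball | 0.601 | 0.211 |
| snowman | 0.488 | -0.2135 |

The measured tops are within 5 mm of nominal. Next I shut the jaws, rise and start across.

```bash
python3 -m inch '[[1,[0,0,-0.3],[0,0,0]],[1,[0,0,-0.6],[0,0,0]],[1,[0,0,-0.6],[0,0,0]],[1,[0.3,-0.3,-0.6],[0,0,0]],[1,[0.6,-0.6,-0.6],[0,0,0]],[1,[0.9,-0.9,-0.6],[0,0,0]],[1,[1,-1,-0.6],[0,0,0]]]' 20
python3 -m inch '[[1,[0.3,-0.3,0],[0,0,0]],[1,[0.6,-0.6,0],[0,0,0]],[1,[0.9,-0.9,0],[0,0,0]],[1,[1,-1,0],[0,0,0]],[1,[1,-1,0],[0,0,0]]]'
python3 - <<'E'
from station import *
print(sense())
E
```

```text
t: 0.8
tcp_pos: [0.3249, -0.4194, 0.2589]
tool_rot: [0.973, 0.231, -0.0, -0.003]
force: [-0.6, -0.6, -0.9]
finger_gap: -0.001
t: 1.3
tcp_pos: [0.3695, -0.2888, 0.2597]
tool_rot: [0.973, 0.232, -0.0, -0.0]
force: [-0.3, -0.5, 0.0]
finger_gap: -0.001
{'t': 1.3, 'q': array([-9.02153805e-01,  2.39653879e-01,  1.73130972e+00, -3.12806559e-04,
        1.17136612e+00,  2.00938846e-01]), 'qd': array([-0.04609675,  0.02073492, -0.0457262 , -0.02136453, -0.01387191,
       -0.01859828]), 'tau': array([  1.0022331 , -30.73533297, -17.18656182,   0.13317741,
         0.10164619,   0.09944727]), 'tcp_pos': array([ 0.36948052, -0.28876654,  0.25971404]), 'tool_rot': array([ 9.72766857e-01,  2.31785430e-01, -2.85897396e-04, -2.73556872e-04]), 'force': array([-0.25941049, -0.52096274,  0.03895612]), 'ft_torque': array([-0.01005963,  0.00466355, -0.05727355]), 'finger_gap': -0.0012122403140935234}
```

```bash
python3 -m inch '[[1,[0.3,-0.3,0],[0,0,0]],[1,[0.6,-0.6,0],[0,0,0]],[1,[0.9,-0.9,0],[0,0,0]],[1,[1,-1,0],[0,0,0]]]'
python3 -m inch '[[1,[0.3,-0.3,0],[0,0,0]],[1,[0.6,-0.6,0],[0,0,0]],[1,[0.9,-0.9,0],[0,0,0]],[1,[1,-1,0],[0,0,0]],[1,[1,-1,0],[0,0,0]],[1,[1,-1,0],[0,0,0]]]'
cat >> h.py <<'E'
T=dict(bun=(.495,.1055,.091),drop=(.6095,-.0323,.153),ball=(.601,.211,.121))
def rel(k,z):
    s=sense();M=R.from_quat(s["tool_rot"]).as_matrix()
    g=np.array([*T[k][:2],z]);print(k,'err',(g-s['tcp_pos']).round(4),'shift',(M.T@(g-s['tcp_pos'])*10).round(3),'F',s['force'].round(2),'t',s['t'])
E
python3 -c "
from h import *
rel('bun',.12)"
```

```text
t: 1.7
tcp_pos: [0.4145, -0.1549, 0.2598]
tool_rot: [0.973, 0.231, 0.0, -0.0]
force: [-0.9, -0.1, -0.5]
finger_gap: -0.0
t: 2.3
tcp_pos: [0.4591, -0.0233, 0.2598]
tool_rot: [0.973, 0.23, -0.0, 0.001]
force: [0.3, -0.0, -0.2]
finger_gap: 0.001
bun err [ 0.0359  0.1288 -0.1398] shift [ 0.899 -0.992  1.397] F [ 0.32 -0.01 -0.17] t 2.3
```

```bash
python3 -m inch '[[1,[0.3,-0.33,0],[0,0,0]],[1,[0.6,-0.66,0],[0,0,0]],[1,[0.9,-0.99,0],[0,0,0]],[1,[0.9,-0.99,0],[0,0,0]],[1,[0.9,-0.99,0.4],[0,0,0]],[1,[0.9,-0.99,0.8],[0,0,0]],[1,[0.9,-0.99,1],[0,0,0]],[1,[0.9,-0.99,1],[0,0,0]],[1,[0.9,-0.99,1],[0,0,0]]]'
python3 - <<'E'
from h import *
rel('bun',.091)
for n in("side","top"):
    p,d=snapshot(n);np.save(f"pics/{n}1.npy",d);cv2.imwrite(f"pics/{n}1.png",cv2.resize(p[140:340,190:430],None,fx=3,fy=3))
E
```

```text
t: 3.2
tcp_pos: [0.4953, 0.1053, 0.1602]
tool_rot: [0.973, 0.229, 0.0, 0.0]
force: [-0.4, 0.1, -0.5]
finger_gap: -0.003
bun err [-0.0003  0.0002 -0.0692] shift [-0.001 -0.003  0.692] F [-0.45  0.06 -0.49] t 3.2
```

View pics/side1.png

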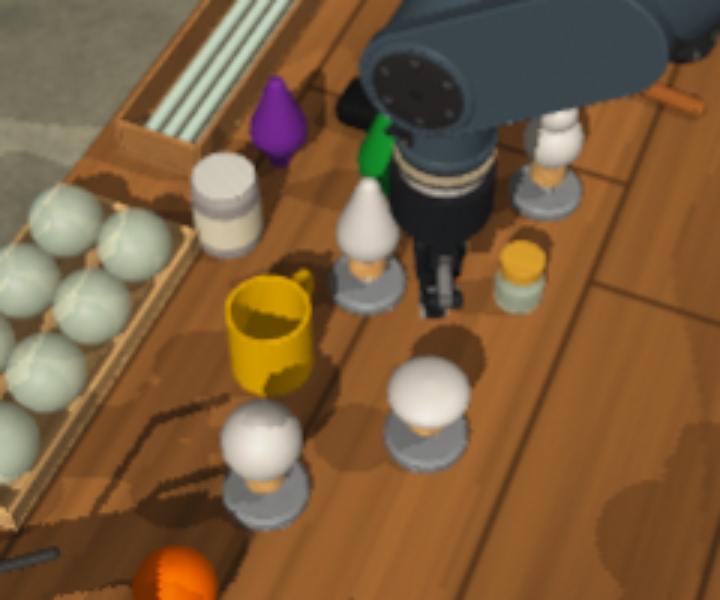

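View pics/top1.png

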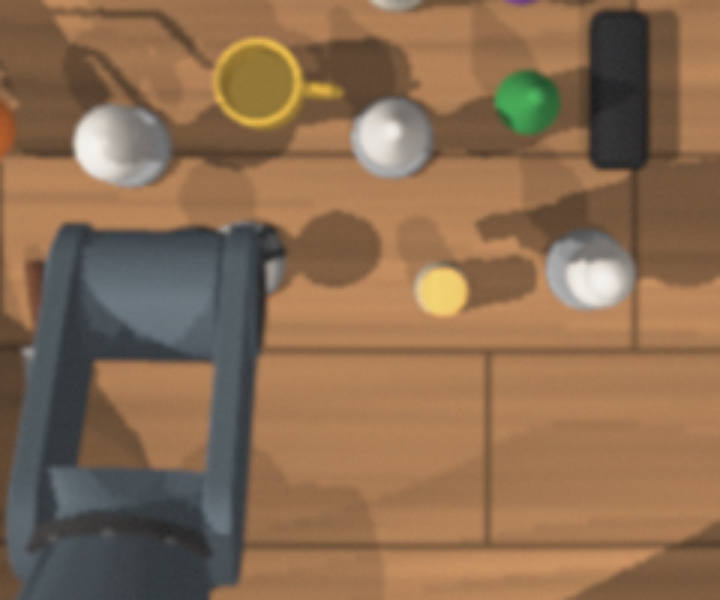

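The bun hover looks right: the fingertips are at about (336,243) in the side image and the TCP reads 69 mm above the bun top. I'll check where that pixel should fall, then descend.

```bash
python3 - <<'E'
from h import *
c=camera_info("side");r=R.from_quat(c["orientation"]).inv()
for P in([.4953,.1053,.1602],[.495,.1055,.091]):
    print(cv2.projectPoints((r.apply(np.array(P)-c["origin"])).reshape(1,3),np.zeros(3),np.zeros(3),c["K"],c["dist"])[0].ravel())
E
python3 -m inch '[[1,[0,0,0.3],[0,0,0]],[1,[0,0,0.5],[0,0,0]],[1,[0,0,0.6],[0,0,0]],[1,[0,0,0.65],[0,0,0]],[1,[0,0,0.65],[0,0,0]],[1,[0,0,0.65],[0,0,0]],[1,[0,0,0.65],[0,0,0]]]'
python3 -c "
from h import *
rel('bun',.091)"
```

```text
[333.82625054 250.88527996]
[332.78331791 266.82904995]
t: 4.0
tcp_pos: [0.4953, 0.1071, 0.0959]
tool_rot: [0.973, 0.23, 0.001, 0.0]
force: [0.6, 0.3, -0.8]
finger_gap: -0.002
bun err [-0.0003 -0.0016 -0.0049] shift [-0.01   0.013  0.049] F [ 0.6   0.26 -0.79] t 4.0
```

Run:
```python
from h import *
p,d=snapshot("side");W=cloud("side",d)
cv2.imwrite("pics/side2.png",cv2.resize(p[220:310,280:400],None,fx=6,fy=6,interpolation=cv2.INTER_CUBIC))
c=camera_info("side");r=R.from_quat(c["orientation"]).inv()
print(cv2.projectPoints((r.apply(sense()['tcp_pos']-c["origin"])).reshape(1,3),np.zeros(3),np.zeros(3),c["K"],c["dist"])[0].ravel())
np.set_printoptions(suppress=True,precision=3)
for v in range(244,276,2):print(v,W[v,330:340:3].ravel())
```

```text
[332.5489544  266.21853255]
244 [0.502 0.117 0.2   0.485 0.146 0.245 0.48  0.14  0.24  0.473 0.139 0.242]
246 [0.5   0.121 0.198 0.484 0.147 0.239 0.479 0.143 0.236 0.472 0.141 0.238]
248 [0.498 0.127 0.198 0.484 0.147 0.231 0.478 0.145 0.233 0.472 0.14  0.228]
250 [0.498 0.126 0.188 0.495 0.114 0.175 0.477 0.147 0.228 0.479 0.116 0.187]
252 [0.499 0.123 0.176 0.491 0.125 0.183 0.475 0.152 0.228 0.471 0.141 0.216]
254 [0.493 0.139 0.193 0.482 0.15  0.214 0.473 0.156 0.226 0.47  0.144 0.212]
256 [0.493 0.14  0.185 0.478 0.161 0.222 0.473 0.156 0.218 0.466 0.156 0.222]
258 [0.492 0.142 0.18  0.477 0.164 0.218 0.471 0.159 0.215 0.464 0.159 0.22 ]
260 [0.5   0.115 0.131 0.492 0.115 0.136 0.484 0.116 0.142 0.489 0.076 0.085]
262 [0.507 0.095 0.091 0.5   0.09  0.088 0.493 0.087 0.089 0.486 0.084 0.089]
264 [0.505 0.099 0.09  0.498 0.096 0.09  0.491 0.093 0.09  0.484 0.088 0.086]
266 [0.502 0.108 0.093 0.496 0.102 0.089 0.489 0.099 0.09  0.482 0.096 0.09 ]
268 [0.5   0.112 0.092 0.493 0.11  0.094 0.486 0.107 0.093 0.48  0.1   0.088]
270 [0.499 0.115 0.088 0.491 0.115 0.093 0.485 0.109 0.088 0.478 0.106 0.088]
272 [0.496 0.121 0.088 0.49  0.117 0.087 0.483 0.115 0.087 0.476 0.111 0.086]
274 [0.494 0.127 0.088 0.488 0.122 0.086 0.48  0.121 0.089 0.474 0.116 0.085]
```

View pics/side2.png

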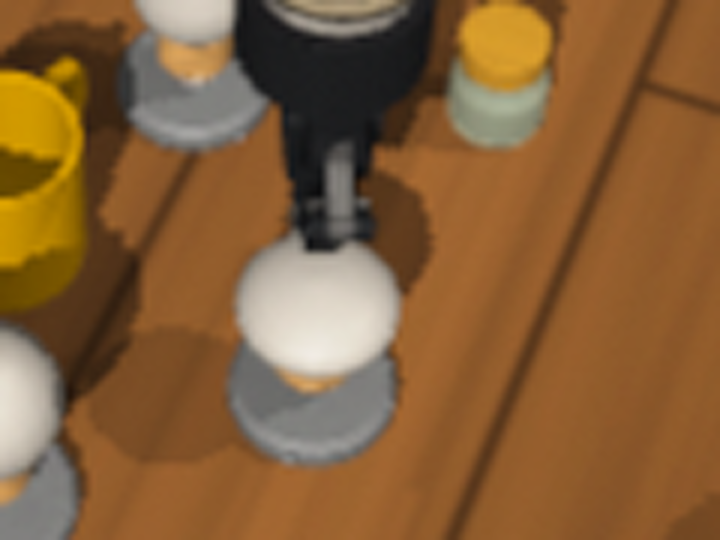

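The visible tip is at about (335,261), roughly 5 px above where the TCP should project, so I'm checking the geometry before pressing.

Run:
```python
from h import *
np.set_printoptions(suppress=True,precision=3,linewidth=150)
p,d=snapshot("side");W=cloud("side",d)
cv2.imwrite("pics/side3.png",cv2.resize(p[170:290,270:390],None,fx=5,fy=5,interpolation=cv2.INTER_CUBIC))
m=cv2.normalize(np.clip(d[170:290,270:390],.9,1.35),None,0,255,cv2.NORM_MINMAX).astype(np.uint8)
cv2.imwrite("pics/dep3.png",cv2.applyColorMap(cv2.resize(m,None,fx=5,fy=5,interpolation=cv2.INTER_NEAREST),cv2.COLORMAP_JET))
# calibration check: base/blank tops vs colour: project known points
c=camera_info("side");r=R.from_quat(c["orientation"]).inv()
def pr(P): return cv2.projectPoints((r.apply(np.array(P)-c["origin"])).reshape(1,3),np.zeros(3),np.zeros(3),c["K"],c["dist"])[0].ravel()
print('drop tip',pr([.6095,-.0323,.153]),'TCP+73',pr([.4953,.107,.169]),'flange front',pr([.4953,.147,.169]))
for v in range(200,264,3):print(v,*[W[v,u] for u in(325,332,339)])
```

```text
drop tip [312.762 200.178] TCP+73 [333.72 249.29] flange front [327.553 261.939]
200 [0.501 0.167 0.407] [0.486 0.167 0.414] [0.472 0.168 0.421]
203 [0.5   0.167 0.399] [0.486 0.168 0.406] [0.471 0.167 0.412]
206 [0.509 0.144 0.362] [0.486 0.166 0.395] [0.472 0.165 0.401]
209 [0.509 0.141 0.348] [0.494 0.141 0.356] [0.48  0.137 0.358]
212 [0.51  0.139 0.336] [0.494 0.139 0.344] [0.48  0.136 0.347]
215 [0.511 0.136 0.323] [0.493 0.142 0.338] [0.48  0.136 0.337]
218 [0.51  0.138 0.316] [0.493 0.14  0.325] [0.478 0.139 0.331]
221 [0.51  0.136 0.303] [0.493 0.14  0.315] [0.477 0.139 0.322]
224 [0.507 0.144 0.303] [0.493 0.138 0.303] [0.479 0.133 0.304]
227 [0.508 0.142 0.289] [0.49  0.145 0.302] [0.477 0.138 0.3  ]
230 [0.507 0.143 0.281] [0.49  0.143 0.289] [0.476 0.14  0.293]
233 [0.506 0.143 0.271] [0.49  0.142 0.278] [0.476 0.138 0.281]
236 [0.506 0.144 0.26 ] [0.49  0.143 0.268] [0.475 0.139 0.271]
239 [ 0.57  -0.034 -0.001] [0.489 0.143 0.258] [0.475 0.137 0.258]
242 [ 0.565 -0.021  0.002] [0.488 0.145 0.249] [0.474 0.139 0.249]
245 [ 0.563 -0.015 -0.003] [0.487 0.147 0.241] [0.472 0.143 0.245]
248 [ 0.557 -0.     0.005] [0.491 0.133 0.21 ] [0.472 0.141 0.23 ]
251 [ 0.555  0.005 -0.003] [0.495 0.121 0.181] [0.479 0.117 0.184]
254 [0.549 0.018 0.003] [0.484 0.152 0.214] [0.47  0.144 0.212]
257 [ 0.546  0.025 -0.001] [0.48  0.164 0.22 ] [0.465 0.158 0.221]
260 [0.523 0.087 0.081] [0.493 0.121 0.143] [0.49  0.074 0.083]
263 [0.518 0.101 0.089] [0.502 0.094 0.089] [0.486 0.085 0.085]
```

View pics/side3.png

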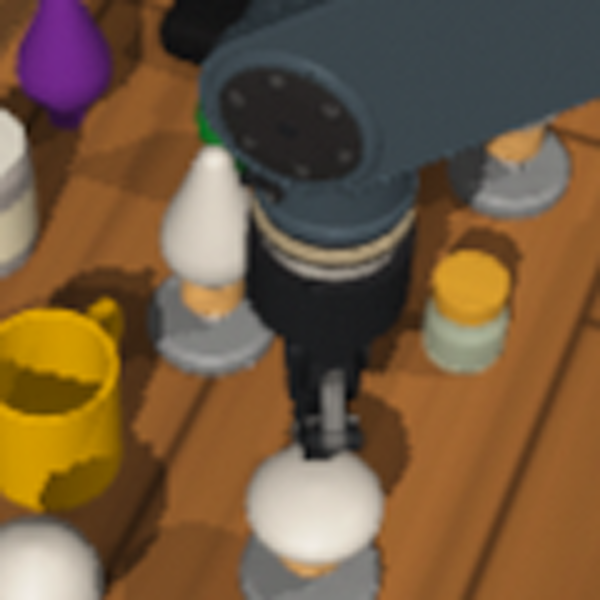

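View pics/dep3.png

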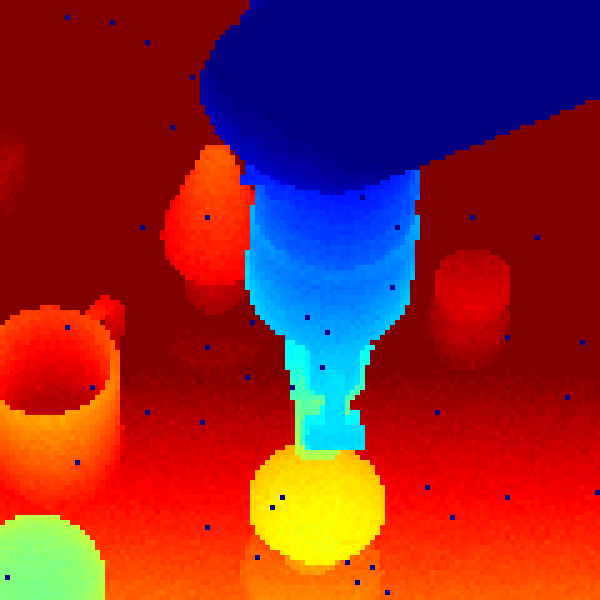

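Depth shows that the lower visible part of the fingers is the near knuckle, at y≈0.16 and z≈0.22. The true tips may end higher than assumed, so I'll descend slowly and watch the force.

```bash
python3 -m inch '[[1,[-0.01,0.013,0.01],[0,0,0]],[1,[-0.01,0.013,0.02],[0,0,0]],[1,[-0.01,0.013,0.04],[0,0,0]],[1,[-0.01,0.013,0.04],[0,0,0]],[1,[-0.01,0.013,0.04],[0,0,0]]]'; python3 -c "
from h import *
rel('bun',.091)
for i in range(3): print(sense()['force'])"
python3 -m inch '[[1,[0,0,0.01],[0,0,0]],[1,[0,0,0.03],[0,0,0]],[1,[0,0,0.03],[0,0,0]],[1,[0,0,0.03],[0,0,0]]]'; python3 -c "
from h import *
rel('bun',.091)"
```

```text
t: 4.6
tcp_pos: [0.4941, 0.1055, 0.0908]
tool_rot: [0.973, 0.23, -0.0, -0.0]
force: [-0.2, 0.4, -0.1]
finger_gap: 0.002
bun err [0.0009 0.     0.0002] shift [ 0.008  0.004 -0.002] F [-0.22  0.41 -0.08] t 4.6
[-0.21911295  0.41472221 -0.07631973]
[-0.21911295  0.41472221 -0.07631973]
[-0.21911295  0.41472221 -0.07631973]
t: 5.0
tcp_pos: [0.4941, 0.1054, 0.0879]
tool_rot: [0.973, 0.23, -0.0, -0.0]
force: [0.2, 0.6, 0.3]
finger_gap: -0.004
bun err [0.0009 0.0001 0.0031] shift [ 0.008  0.003 -0.031] F [0.24 0.63 0.29] t 5.0
```

```bash
for i in 1 ; do python3 -m inch '[[1,[0,0,0.02],[0,0,0]],[1,[0,0,0.03],[0,0,0]],[1,[0,0,0.03],[0,0,0]]]'; done
python3 - <<'E'
from h import *
p,d=snapshot("side")
cv2.imwrite("pics/side4.png",cv2.resize(p[220:310,280:400],None,fx=6,fy=6,interpolation=cv2.INTER_CUBIC))
rel('bun',.091)
E
```

```text
t: 5.3
tcp_pos: [0.4941, 0.1054, 0.0848]
tool_rot: [0.973, 0.23, -0.0, -0.0]
force: [0.0, 0.7, 0.2]
finger_gap: 0.001
bun err [0.0009 0.0001 0.0061] shift [ 0.008  0.003 -0.061] F [-0.15 -0.43  0.5 ] t 5.35
```

View pics/side4.png

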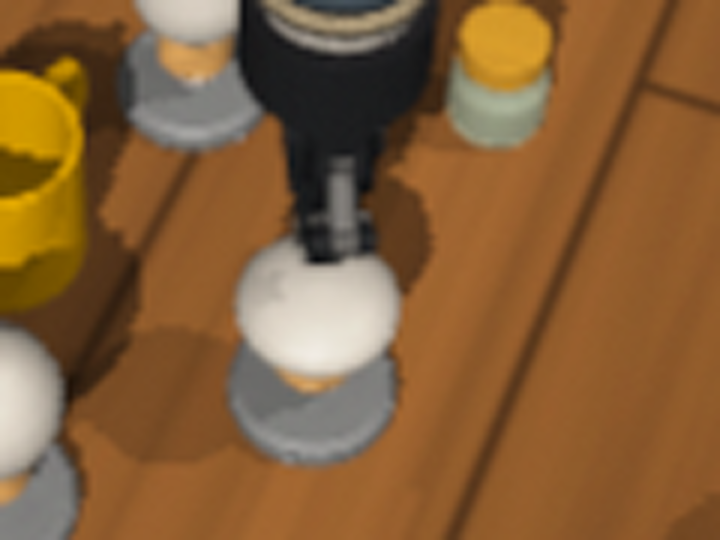

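The bun has not dipped: the force is about 0 and the tip shadow is only now on its top. I'll continue down.

```bash
for i in 1 ; do python3 -m inch '[[1,[0,0,0.02],[0,0,0]],[1,[0,0,0.03],[0,0,0]],[1,[0,0,0.03],[0,0,0]],[1,[0,0,0.03],[0,0,0]]]';  python3 -m inch '[[1,[0,0,0.02],[0,0,0]],[1,[0,0,0.03],[0,0,0]],[1,[0,0,0.03],[0,0,0]],[1,[0,0,0.03],[0,0,0]]]'; done
python3 - <<'E'
from h import *
p,d=snapshot("side")
cv2.imwrite("pics/side5.png",cv2.resize(p[220:310,280:400],None,fx=6,fy=6,interpolation=cv2.INTER_CUBIC))
rel('bun',.091)
E
```

```text
t: 5.75
tcp_pos: [0.4942, 0.1054, 0.082]
tool_rot: [0.973, 0.23, -0.0, -0.0]
force: [-0.4, -0.1, 0.5]
finger_gap: 0.001
t: 6.15
tcp_pos: [0.4942, 0.1054, 0.079]
tool_rot: [0.973, 0.23, -0.0, -0.0]
force: [0.1, -0.1, -0.0]
finger_gap: -0.0
bun err [0.0008 0.0001 0.012 ] shift [ 0.007  0.003 -0.12 ] F [ 0.77  0.16 -0.54] t 6.2
```

View pics/side5.png

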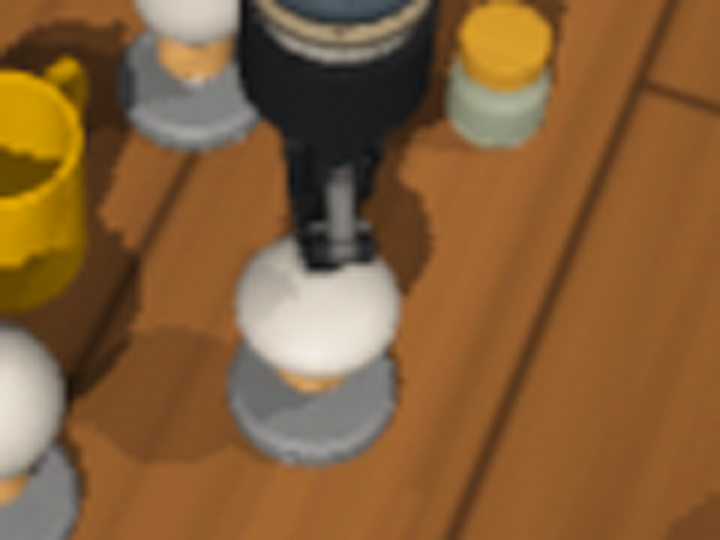

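Still no contact. The tip is at about (334,265) and the bun apex should be near row 267, so I'm continuing in small steps.

```bash
python3 -m inch '[[1,[0,0,0.02],[0,0,0]],[1,[0,0,0.03],[0,0,0]],[1,[0,0,0.03],[0,0,0]],[1,[0,0,0.03],[0,0,0]]]';  python3 -m inch '[[1,[0,0,0.01],[0,0,0]],[1,[0,0,0.02],[0,0,0]],[1,[0,0,0.02],[0,0,0]],[1,[0,0,0.02],[0,0,0]]]'
python3 - <<'E'
from h import *
p,d=snapshot("side")
cv2.imwrite("pics/side6.png",cv2.resize(p[220:310,280:400],None,fx=6,fy=6,interpolation=cv2.INTER_CUBIC))
rel('bun',.091)
E
```

```text
t: 6.6
tcp_pos: [0.4942, 0.1054, 0.0759]
tool_rot: [0.973, 0.23, -0.0, -0.0]
force: [-0.1, 0.4, 0.0]
finger_gap: -0.001
t: 7.0
tcp_pos: [0.4942, 0.1054, 0.074]
tool_rot: [0.973, 0.23, -0.0, -0.0]
force: [-1.1, 0.2, 0.4]
finger_gap: 0.0
bun err [0.0008 0.0001 0.017 ] shift [ 0.007  0.003 -0.17 ] F [ 0.35  0.32 -0.26] t 7.05
```

View pics/side6.png

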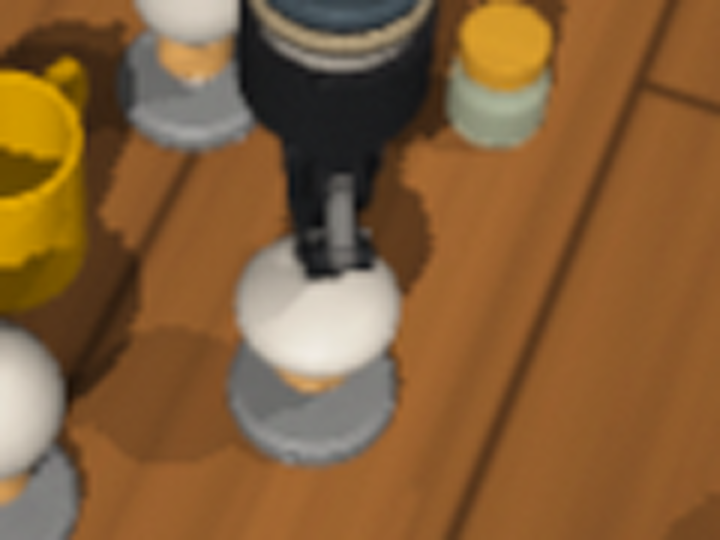

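```bash
python3 -m inch '[[1,[0,0,0.01],[0,0,0]],[1,[0,0,0.02],[0,0,0]],[1,[0,0,0.02],[0,0,0]],[1,[0,0,0.02],[0,0,0]]]';  python3 -m inch '[[1,[0,0,0.01],[0,0,0]],[1,[0,0,0.02],[0,0,0]],[1,[0,0,0.02],[0,0,0]],[1,[0,0,0.02],[0,0,0]]]'
python3 - <<'E'
from h import *
p,d=snapshot("side")
cv2.imwrite("pics/side7.png",cv2.resize(p[220:310,280:400],None,fx=6,fy=6,interpolation=cv2.INTER_CUBIC))
rel('bun',.091)
E
```

```text
t: 7.45
tcp_pos: [0.4942, 0.1054, 0.072]
tool_rot: [0.973, 0.23, -0.0, -0.0]
force: [-0.4, -0.3, 0.5]
finger_gap: 0.001
t: 7.85
tcp_pos: [0.4942, 0.1054, 0.07]
tool_rot: [0.973, 0.23, -0.0, -0.0]
force: [0.5, -0.7, 0.4]
finger_gap: -0.002
bun err [0.0008 0.0001 0.021 ] shift [ 0.007  0.003 -0.21 ] F [-0.23  0.17 -0.49] t 7.9
```

View pics/side7.png

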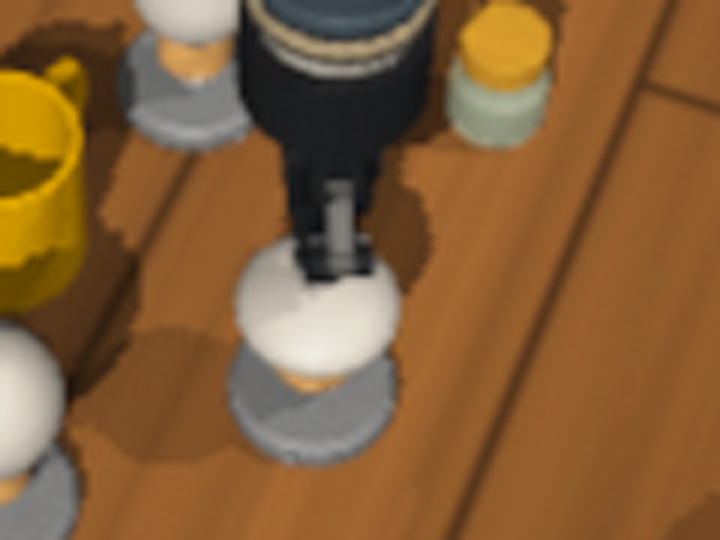

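Run:
```python
from h import *
np.set_printoptions(suppress=True,precision=3,linewidth=150)
p,d=snapshot("side");W=cloud("side",d);M=R.from_quat(sense()['tool_rot']).as_matrix();t=sense()['tcp_pos']
for v in range(254,272):
    print(v,*[ (W[v,u]-t)@M if d[v,u]>0 else None for u in(330,332,334,337,340)], p[v,334])
print('bun top now', np.nanpercentile(W[262:285,322:345,2][(p[262:285,322:345].min(-1)>120)],98))
```

```text
254 [ 0.012 -0.016 -0.101] [ 0.008 -0.024 -0.113] [ 0.006 -0.041 -0.136] [-0.001 -0.041 -0.136] [-0.012 -0.014 -0.096] [68 70 72]
255 [ 0.012 -0.015 -0.096] [ 0.007 -0.015 -0.095] [ 0.002 -0.014 -0.093] [-0.001 -0.042 -0.133] [-0.013 -0.013 -0.091] [78 81 84]
256 [ 0.012 -0.015 -0.092] [ 0.006 -0.008 -0.082] [ 0.001 -0.01  -0.083] [-0.001 -0.044 -0.132] [-0.032  0.095  0.07 ] [70 72 73]
257 [ 0.011 -0.013 -0.085] [ 0.006 -0.013 -0.085] [ 0.002 -0.016 -0.088] [-0.    -0.047 -0.133] [-0.032  0.093  0.072] [64 66 68]
258 [ 0.011 -0.012 -0.079] [ 0.007 -0.016 -0.085] [ 0.002 -0.019 -0.088] [-0.    -0.048 -0.131] [-0.009 -0.04  -0.118] [66 69 70]
259 [ 0.011 -0.012 -0.074] [ 0.01  -0.044 -0.121] [ 0.006 -0.044 -0.12 ] [-0.    -0.049 -0.128] [-0.008 -0.045 -0.121] [76 79 81]
260 [ 0.012 -0.025 -0.089] [ 0.01  -0.044 -0.116] [ 0.006 -0.044 -0.116] [-0.    -0.052 -0.127] [-0.008 -0.046 -0.118] [75 79 81]
261 [ 0.012 -0.026 -0.086] [ 0.011 -0.05  -0.122] [ 0.007 -0.054 -0.127] [ 0.    -0.055 -0.128] [-0.007 -0.053 -0.124] [60 62 64]
262 [ 0.012 -0.026 -0.083] [ 0.012 -0.057 -0.128] [ 0.007 -0
[... 586 characters left out ...]
33]
267 [ 0.008 -0.001 -0.023] [ 0.003 -0.    -0.021] [-0.002  0.    -0.02 ] [-0.01  -0.001 -0.022] [-0.018  0.001 -0.017] [120 128 135]
268 [ 0.008 -0.004 -0.022] [ 0.003 -0.003 -0.021] [-0.002 -0.004 -0.022] [-0.01  -0.004 -0.021] [-0.018 -0.002 -0.018] [182 194 203]
269 [ 0.008 -0.006 -0.021] [ 0.003 -0.007 -0.022] [-0.002 -0.007 -0.021] [-0.01  -0.006 -0.019] [-0.017 -0.007 -0.021] [198 211 220]
270 [ 0.008 -0.007 -0.018] [ 0.004 -0.01  -0.023] [-0.001 -0.01  -0.022] [-0.009 -0.009 -0.019] [-0.017 -0.007 -0.016] [201 215 223]
271 [ 0.009 -0.01  -0.018] [ 0.004 -0.012 -0.02 ] [-0.001 -0.012 -0.021] [-0.009 -0.01  -0.017] [-0.017 -0.01  -0.016] [203 216 226]
bun top now 0.09247774176757384
```

Depth shows the bun top about 21 mm past the reported TCP and still unobstructed. The finger's lowest visible edge is about 35 mm behind the TCP. The real tips are therefore shorter than the TCP says, so I'm going on in 3 mm steps with force checks.

```bash
for i in 1; do python3 -m inch '[[1,[0,0,0.02],[0,0,0]],[1,[0,0,0.03],[0,0,0]],[1,[0,0,0.03],[0,0,0]]]';python3 -c "
from station import *
snapshot('side');a=sense()['force'];snapshot('side');print(a,sense()['force'])";  done; python3 -m inch '[[1,[0,0,0.01],[0,0,0]],[1,[0,0,0.02],[0,0,0]],[1,[0,0,0.02],[0,0,0]]]';python3 - <<'E'
from h import *
snapshot('side');print(sense()['force'])
p,d=snapshot("side")
cv2.imwrite("pics/side8.png",cv2.resize(p[220:310,280:400],None,fx=6,fy=6,interpolation=cv2.INTER_CUBIC))
rel('bun',.091)
E
```

```text
t: 8.25
tcp_pos: [0.494, 0.1054, 0.0668]
tool_rot: [0.973, 0.23, -0.0, -0.0]
force: [-0.1, -0.3, 0.2]
finger_gap: 0.003
[ 0.23041662 -0.04709502  0.07847826] [0.45134579 0.03018667 0.48476381]
t: 8.65
tcp_pos: [0.4941, 0.1054, 0.0649]
tool_rot: [0.973, 0.23, -0.0, -0.0]
force: [-0.8, -0.2, 0.3]
finger_gap: -0.002
[ 0.17549103  0.06003194 -0.6143488 ]
bun err [0.0008 0.0001 0.026 ] shift [ 0.008  0.003 -0.26 ] F [0.35 0.12 1.33] t 8.75
```

View pics/side8.png

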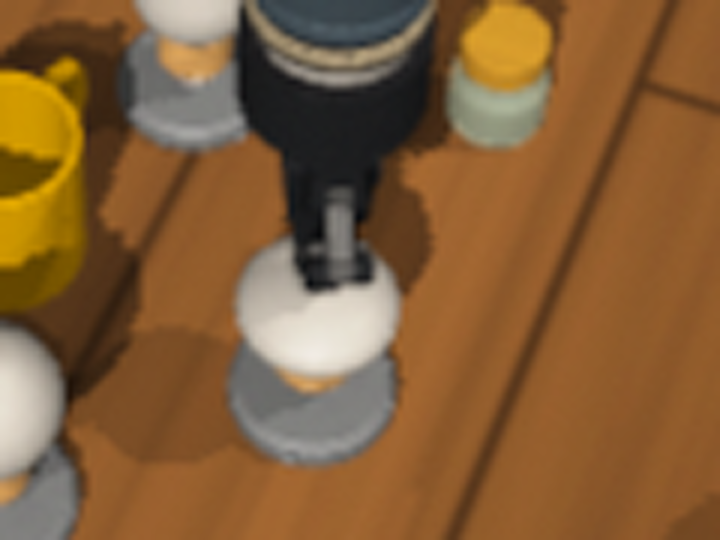

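```bash
python3 -m inch '[[1,[0,0,0.02],[0,0,0]],[1,[0,0,0.03],[0,0,0]],[1,[0,0,0.03],[0,0,0]],[1,[0,0,0.03],[0,0,0]]]';python3 - <<'E'
from h import *
f=[]
for i in range(4): snapshot('side');f.append(sense()['force'][2])
print(np.round(f,2),np.mean(f))
E
python3 -m inch '[[1,[0,0,0.01],[0,0,0]],[1,[0,0,0.02],[0,0,0]],[1,[0,0,0.02],[0,0,0]],[1,[0,0,0.02],[0,0,0]]]';python3 - <<'E'
from h import *
f=[]
for i in range(4): p,d=snapshot('side');f.append(sense()['force'][2])
print(np.round(f,2),np.mean(f))
cv2.imwrite("pics/side9.png",cv2.resize(p[220:310,280:400],None,fx=6,fy=6,interpolation=cv2.INTER_CUBIC))
rel('bun',.091)
E
```

```text
t: 9.15
tcp_pos: [0.4942, 0.1054, 0.062]
tool_rot: [0.973, 0.23, -0.0, -0.0]
force: [0.3, -0.2, 0.8]
finger_gap: -0.003
[ 0.17 -0.05  0.35 -0.42] 0.013805834072442735
t: 9.75
tcp_pos: [0.4942, 0.1054, 0.06]
tool_rot: [0.973, 0.23, -0.0, -0.0]
force: [-0.0, -0.6, -0.4]
finger_gap: -0.001
[0.14 0.6  0.09 0.99] 0.4541448079066716
bun err [0.0008 0.0001 0.031 ] shift [ 0.007  0.003 -0.31 ] F [0.4  0.21 0.99] t 9.95
```

View pics/side9.png

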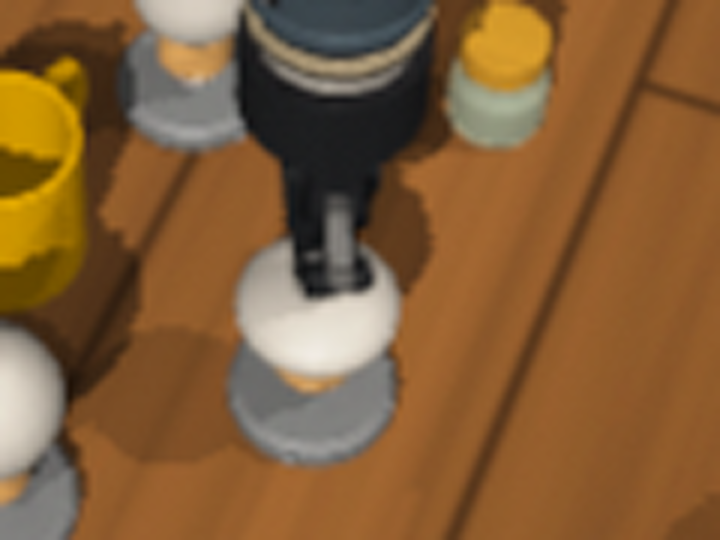

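```bash
cat >> h.py <<'E'
def ff(n=4,name=None,box=(220,310,280,400)):
    f=[]
    for i in range(n): p,d=snapshot('side');f.append(sense()['force'][2])
    print('Fz',np.round(f,2),'mean',np.mean(f).round(2),'z',sense()['tcp_pos'][2].round(4),'t',sense()['t'])
    if name: a,b,c,e=box;cv2.imwrite(f"pics/{name}.png",cv2.resize(p[a:b,c:e],None,fx=6,fy=6,interpolation=cv2.INTER_CUBIC))
    return p,d
E
python3 -m inch '[[1,[0,0,0.01],[0,0,0]],[1,[0,0,0.02],[0,0,0]],[1,[0,0,0.02],[0,0,0]]]';python3 -c "from h import *;ff()"
```

```text
t: 10.25
tcp_pos: [0.4944, 0.1054, 0.0581]
tool_rot: [0.973, 0.23, 0.0, 0.0]
force: [-0.5, 0.2, 1.3]
finger_gap: 0.003
Fz [1.38 2.85 1.18 1.47] mean 1.72 z 0.0581 t 10.45
```

Contact: Fz is 1.7 N at TCP z=0.058, so the real tip is about 31 mm short of the reported TCP. I'll press 4.5 mm more and check.

```bash
python3 -m inch '[[1,[0,0,0.02],[0,0,0]],[1,[0,0,0.045],[0,0,0]],[1,[0,0,0.045],[0,0,0]]]';python3 -c "
from h import *;p,d=ff(4,'side10')"
```

```text
t: 10.75
tcp_pos: [0.4943, 0.1054, 0.0534]
tool_rot: [0.973, 0.23, 0.0, 0.0]
force: [-0.2, 0.7, 5.1]
finger_gap: 0.004
Fz [3.3  4.28 3.74 3.7 ] mean 3.75 z 0.0536 t 10.95
```

View pics/side10.png

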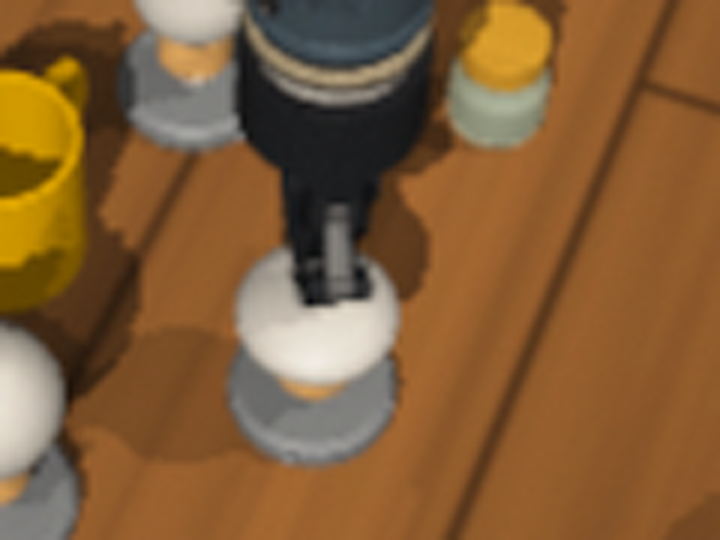

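The bun dipped visibly: its lower edge moved down about 1.3 px at 3.75 N, which is roughly a 6–7 mm dip and short of the stop. Releasing.

```bash
python3 -m inch '[[1,[0,0,-0.05],[0,0,0]],[1,[0,0,-0.12],[0,0,0]],[1,[0,0,-0.35],[0,0,0]],[1,[0,0,-0.7],[0,0,0]],[1,[0,0,-1],[0,0,0]],[1,[0,0,-1],[0,0,0]]]';python3 -c "
from h import *;p,d=ff(2,'side11');rel('drop',.184)"
```

```text
t: 11.55
tcp_pos: [0.497, 0.1055, 0.1575]
tool_rot: [0.973, 0.23, 0.004, 0.001]
force: [-0.2, -0.5, -1.1]
finger_gap: 0.004
Fz [-0.38  0.4 ] mean 0.01 z 0.1541 t 11.65
drop err [ 0.1154 -0.1378  0.0299] shift [ 0.414  1.749 -0.297] F [-0.33  0.22  0.4 ] t 11.65
```

View pics/side11.png

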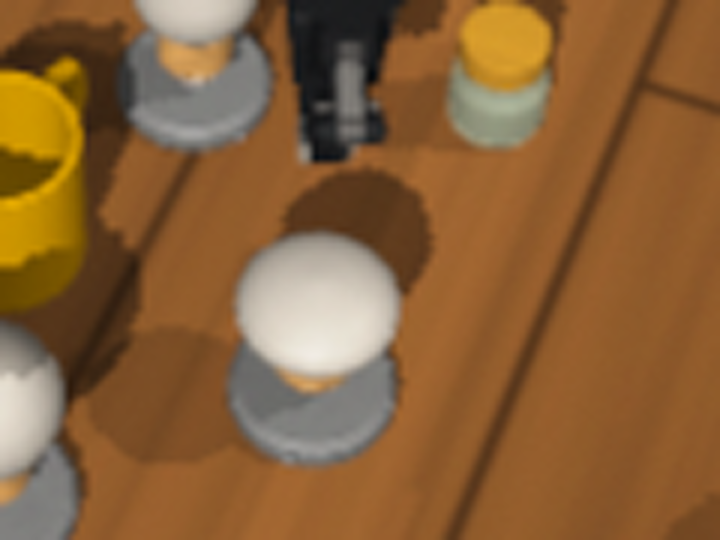

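The bun has sprung back upright. Now to the drop, rising first.

```bash
python3 -m inch '[[1,[0,0,-0.3],[0,0,0]],[1,[0,0,-0.4],[0,0,0]],[1,[0.1,0.4,-0.4],[0,0,0]],[1,[0.2,0.8,-0.4],[0,0,0]],[1,[0.24,1,-0.4],[0,0,0]],[1,[0.24,1,-0.4],[0,0,0]]]'
python3 -m inch '[[1,[0.09,0.4,0],[0,0,0]],[1,[0.174,0.75,0],[0,0,0]],[1,[0.174,0.75,0],[0,0,0]],[1,[0.174,0.75,0],[0,0,0]],[1,[0.174,0.75,0],[0,0,0]]]'
python3 -c "
from h import *;p,d=ff(3,'side12',(160,250,260,380));rel('drop',.13)"
```

```text
t: 12.25
tcp_pos: [0.5618, 0.0246, 0.1922]
tool_rot: [0.973, 0.229, -0.0, -0.0]
force: [-0.4, -0.4, -0.2]
finger_gap: 0.0
t: 12.75
tcp_pos: [0.6077, -0.0308, 0.1926]
tool_rot: [0.973, 0.231, -0.001, -0.001]
force: [-0.3, 0.9, 0.4]
finger_gap: -0.001
Fz [-0.7  -0.51  0.72] mean -0.17 z 0.1934 t 12.9
drop err [ 0.0009 -0.0012 -0.0634] shift [0.004 0.015 0.634] F [0.05 0.08 0.72] t 12.9
```

View pics/side12.png

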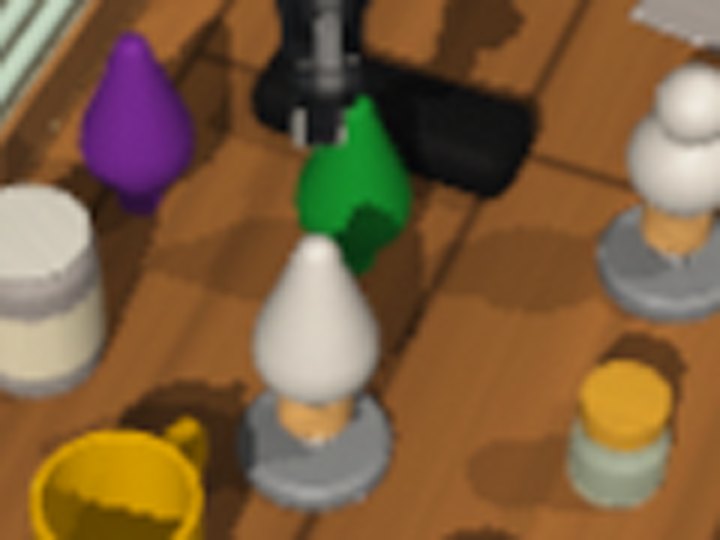

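The fingertips are at about (314,184), directly over the drop tip at (313,201). Descending to about 5 mm above expected contact.

```bash
python3 -m inch '[[1,[0.004,0.015,0.3],[0,0,0]],[1,[0.004,0.015,0.5],[0,0,0]],[1,[0.004,0.015,0.6],[0,0,0]],[1,[0.004,0.015,0.63],[0,0,0]],[1,[0.004,0.015,0.63],[0,0,0]],[1,[0.004,0.015,0.63],[0,0,0]],[1,[0.004,0.015,0.63],[0,0,0]]]'
python3 -c "
from h import *;p,d=ff(3,'side13',(160,250,260,380));rel('drop',.123)"
```

```text
t: 13.6
tcp_pos: [0.6115, -0.0337, 0.1316]
tool_rot: [0.973, 0.23, 0.001, 0.001]
force: [0.8, 0.4, 0.3]
finger_gap: 0.003
Fz [-0.37  0.14 -0.19] mean -0.14 z 0.1312 t 13.75
drop err [-0.0016  0.0014 -0.0082] shift [-0.008 -0.02   0.082] F [-0.52  0.1  -0.19] t 13.75
```

View pics/side13.png

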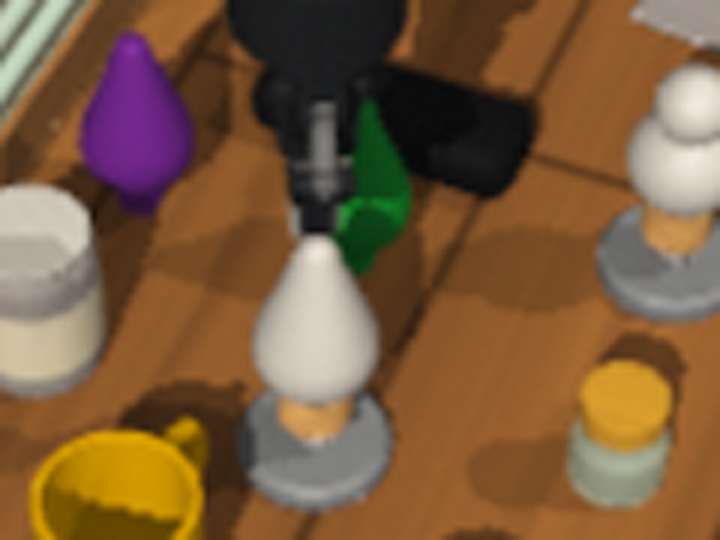

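```bash
python3 -m inch '[[1,[-0.008,-0.02,0],[0,0,0]],[1,[-0.008,-0.02,0.03],[0,0,0]],[1,[-0.008,-0.02,0.06],[0,0,0]],[1,[-0.008,-0.02,0.06],[0,0,0]],[1,[-0.008,-0.02,0.06],[0,0,0]]]'
python3 -c "
from h import *;p,d=ff(4);rel('drop',.123)"
python3 -m inch '[[1,[0,0,0.01],[0,0,0]],[1,[0,0,0.03],[0,0,0]],[1,[0,0,0.03],[0,0,0]],[1,[0,0,0.03],[0,0,0]]]'
python3 -c "
from h import *;p,d=ff(4,'side14',(160,250,260,380));rel('drop',.123)"
```

```text
t: 14.25
tcp_pos: [0.609, -0.0322, 0.1242]
tool_rot: [0.973, 0.23, -0.0, -0.0]
force: [0.3, -0.1, 0.3]
finger_gap: 0.0
Fz [-0.06  0.58  0.04  0.17] mean 0.18 z 0.1246 t 14.45
drop err [ 0.0003 -0.0001 -0.0016] shift [0.002 0.002 0.016] F [0.09 0.13 0.17] t 14.45
t: 14.85
tcp_pos: [0.6093, -0.0322, 0.1216]
tool_rot: [0.973, 0.23, 0.0, 0.0]
force: [-0.7, -0.4, 1.2]
finger_gap: 0.003
Fz [1.09 0.58 1.28 0.82] mean 0.94 z 0.1217 t 15.05
drop err [ 0.0003 -0.0001  0.0013] shift [ 0.002  0.002 -0.013] F [-0.45  0.4   0.82] t 15.05
```

View pics/side14.png

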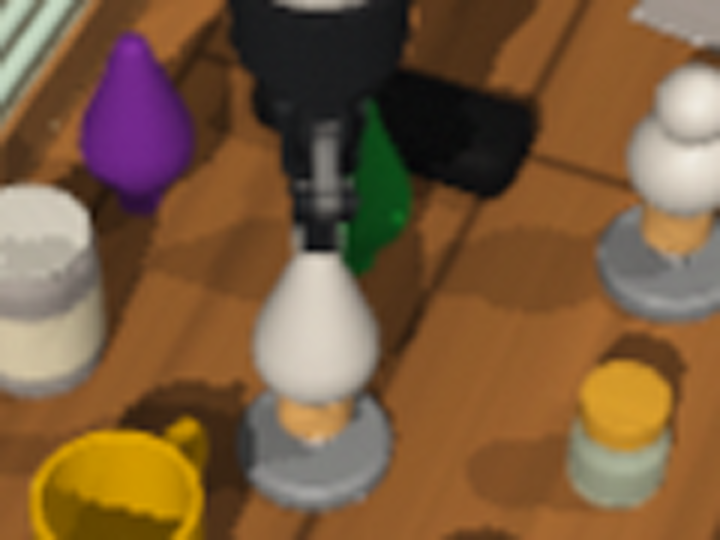

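Contact with the drop at TCP z≈0.122 (0.94 N), tip centred. Pressing 6.5 mm more.

```bash
python3 -m inch '[[1,[0,0,0.03],[0,0,0]],[1,[0,0,0.065],[0,0,0]],[1,[0,0,0.065],[0,0,0]],[1,[0,0,0.065],[0,0,0]]]'
python3 -c "
from h import *;p,d=ff(4,'side15',(160,250,260,380));rel('drop',.123)"
```

```text
t: 15.45
tcp_pos: [0.6094, -0.0322, 0.1152]
tool_rot: [0.973, 0.23, 0.0, 0.0]
force: [-0.5, -0.7, 4.1]
finger_gap: -0.001
Fz [4.89 3.62 4.96 3.81] mean 4.32 z 0.1153 t 15.65
drop err [ 0.0002 -0.0001  0.0077] shift [ 0.002  0.002 -0.077] F [ 0.44 -0.75  3.81] t 15.65
```

View pics/side15.png

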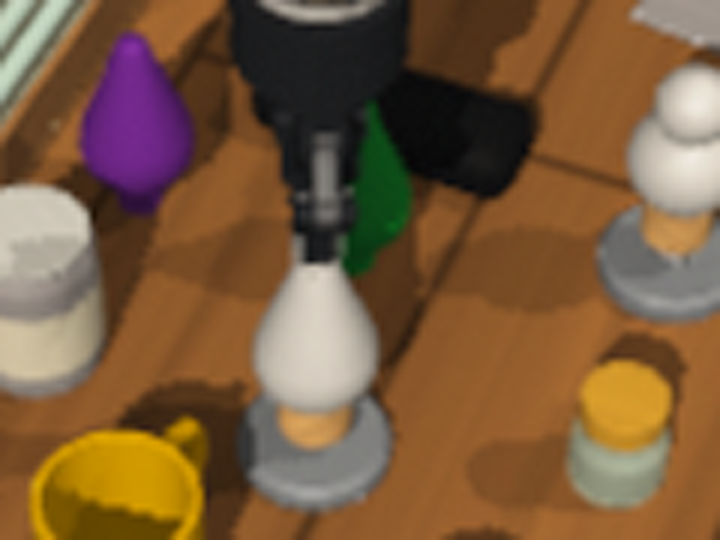

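The drop dipped visibly (lower edge about 1.3 px down, 4.3 N, roughly 7 mm). Releasing straight up.

```bash
python3 -m inch '[[1,[0,0,-0.05],[0,0,0]],[1,[0,0,-0.1],[0,0,0]],[1,[0,0,-0.2],[0,0,0]],[1,[0,0,-0.45],[0,0,0]],[1,[0,0,-0.75],[0,0,0]],[1,[0,0,-0.8],[0,0,0]],[1,[0,0,-0.8],[0,0,0]]]'
python3 -c "
from h import *;p,d=ff(2,'side16',(160,250,260,380));rel('ball',.15)"
```

```text
t: 16.35
tcp_pos: [0.6097, -0.0323, 0.1964]
tool_rot: [0.973, 0.23, 0.001, 0.001]
force: [0.4, -0.3, 0.0]
finger_gap: 0.003
Fz [-0.09  0.33] mean 0.12 z 0.1941 t 16.45
ball err [-0.0071  0.243  -0.0441] shift [ 1.026 -2.203  0.443] F [-0.75  0.09  0.33] t 16.45
```

View pics/side16.png

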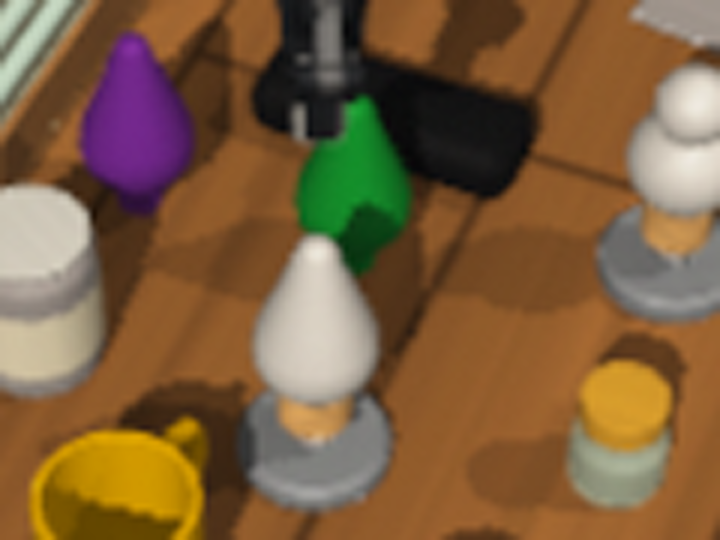

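The drop is back up and upright. Now to the ball, over the mug with ample height.

```bash
python3 -m inch '[[1,[0.19,-0.4,0],[0,0,0]],[1,[0.37,-0.8,0],[0,0,0]],[1,[0.46,-1,0],[0,0,0]]]'
python3 -m inch '[[1,[0.19,-0.4,0],[0,0,0]],[1,[0.37,-0.8,0],[0,0,0]],[1,[0.46,-1,0],[0,0,0]],[1,[0.46,-1,0],[0,0,0]]]'
python3 -m inch '[[1,[0.106,-0.2,0],[0,0,0]],[1,[0.106,-0.2,0],[0,0,0]],[1,[0.106,-0.2,0.2],[0,0,0]],[1,[0.106,-0.2,0.4],[0,0,0]],[1,[0.106,-0.2,0.45],[0,0,0]],[1,[0.106,-0.2,0.45],[0,0,0]],[1,[0.106,-0.2,0.45],[0,0,0]]]'
python3 -c "
from h import *;p,d=ff(3,'side17',(230,330,220,340));rel('ball',.095)"
```

```text
t: 16.75
tcp_pos: [0.6034, 0.0807, 0.193]
tool_rot: [0.973, 0.231, -0.002, -0.001]
force: [0.2, 0.4, 0.3]
finger_gap: -0.003
t: 17.15
tcp_pos: [0.5998, 0.1911, 0.193]
tool_rot: [0.973, 0.232, -0.002, -0.001]
force: [-0.8, -0.7, 0.8]
finger_gap: 0.001
t: 17.85
tcp_pos: [0.6027, 0.2097, 0.1504]
tool_rot: [0.973, 0.23, 0.0, 0.0]
force: [1.1, -0.0, 0.1]
finger_gap: -0.002
Fz [ 0.02  0.47 -0.55] mean -0.02 z 0.1511 t 18.0
ball err [-0.002   0.0007 -0.0561] shift [-0.016 -0.015  0.561] F [-0.07  0.93 -0.55] t 18.0
```

View pics/side17.png

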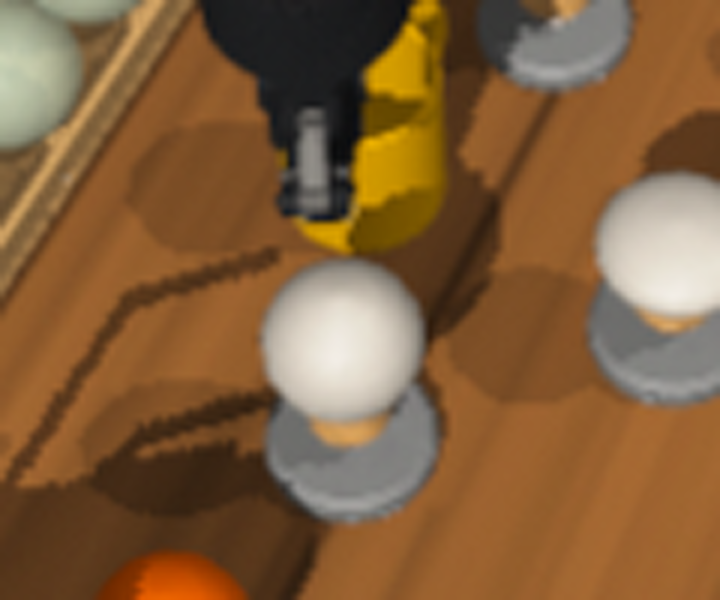

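```bash
python3 -m inch '[[1,[-0.016,-0.01,0.2],[0,0,0]],[1,[-0.016,-0.01,0.4],[0,0,0]],[1,[-0.016,-0.01,0.5],[0,0,0]],[1,[-0.016,-0.01,0.54],[0,0,0]],[1,[-0.016,-0.01,0.54],[0,0,0]],[1,[-0.016,-0.01,0.54],[0,0,0]],[1,[-0.016,-0.01,0.54],[0,0,0]]]'
python3 -c "
from h import *;p,d=ff(3,'side18',(230,330,220,340));rel('ball',.095)"
```

```text
t: 18.7
tcp_pos: [0.6011, 0.2108, 0.097]
tool_rot: [0.973, 0.23, 0.001, 0.0]
force: [0.2, 0.0, -0.1]
finger_gap: -0.002
Fz [ 1.09 -0.26 -0.42] mean 0.13 z 0.0967 t 18.85
ball err [ 0.0003  0.0003 -0.0017] shift [ 0.004 -0.001  0.017] F [-0.05 -0.3  -0.42] t 18.85
```

View pics/side18.png

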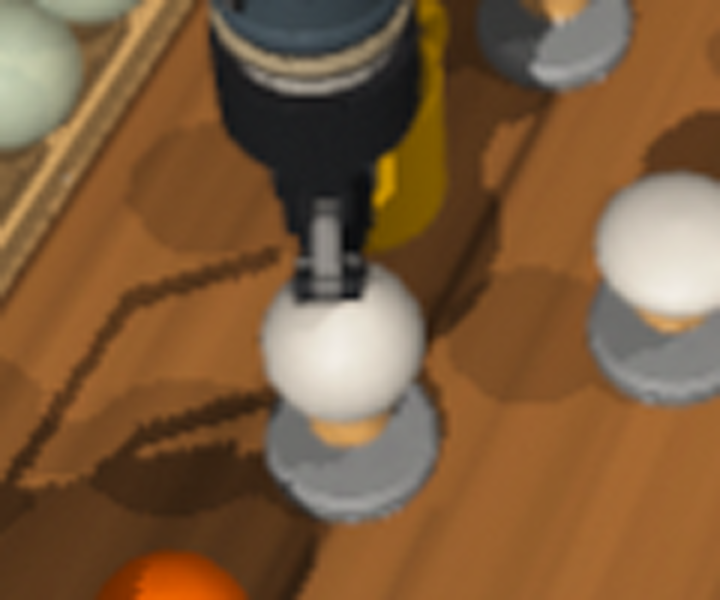

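The fingertips are over the ball's top, centred to under 1 mm and with no force. Closing in gently.

```bash
python3 -m inch '[[1,[0,0,0.02],[0,0,0]],[1,[0,0,0.04],[0,0,0]],[1,[0,0,0.04],[0,0,0]],[1,[0,0,0.04],[0,0,0]]]'
python3 -c "
from h import *;p,d=ff(4);rel('ball',.095)"
python3 -m inch '[[1,[0,0,0.01],[0,0,0]],[1,[0,0,0.03],[0,0,0]],[1,[0,0,0.03],[0,0,0]],[1,[0,0,0.03],[0,0,0]]]'
python3 -c "
from h import *;p,d=ff(4);rel('ball',.095)"
```

```text
t: 19.25
tcp_pos: [0.6002, 0.2106, 0.0918]
tool_rot: [0.973, 0.23, -0.0, -0.0]
force: [0.7, -0.1, -1.0]
finger_gap: -0.002
Fz [-0.11  0.87  0.32  0.81] mean 0.47 z 0.092 t 19.45
ball err [0.0007 0.0003 0.003 ] shift [ 0.007  0.    -0.03 ] F [0.   0.09 0.81] t 19.45
t: 19.85
tcp_pos: [0.6005, 0.2107, 0.0891]
tool_rot: [0.973, 0.23, 0.0, 0.0]
force: [-0.0, 0.7, 1.3]
finger_gap: -0.0
Fz [0.59 1.28 1.46 0.78] mean 1.03 z 0.0892 t 20.05
ball err [0.0006 0.0003 0.0058] shift [ 0.007 -0.    -0.058] F [-0.75 -0.03  0.78] t 20.05
```

```bash
python3 -m inch '[[1,[0,0,0.03],[0,0,0]],[1,[0,0,0.06],[0,0,0]],[1,[0,0,0.06],[0,0,0]],[1,[0,0,0.06],[0,0,0]]]'
python3 -c "
from h import *;p,d=ff(4,'side19',(230,330,220,340));rel('ball',.095)"
```

```text
t: 20.45
tcp_pos: [0.6006, 0.2107, 0.0832]
tool_rot: [0.973, 0.23, 0.0, 0.0]
force: [0.2, -0.4, 3.3]
finger_gap: -0.002
Fz [3.49 4.3  3.43 4.26] mean 3.87 z 0.0832 t 20.65
ball err [0.0005 0.0003 0.0118] shift [ 0.006 -0.    -0.118] F [ 0.06 -0.17  4.26] t 20.65
```

View pics/side19.png

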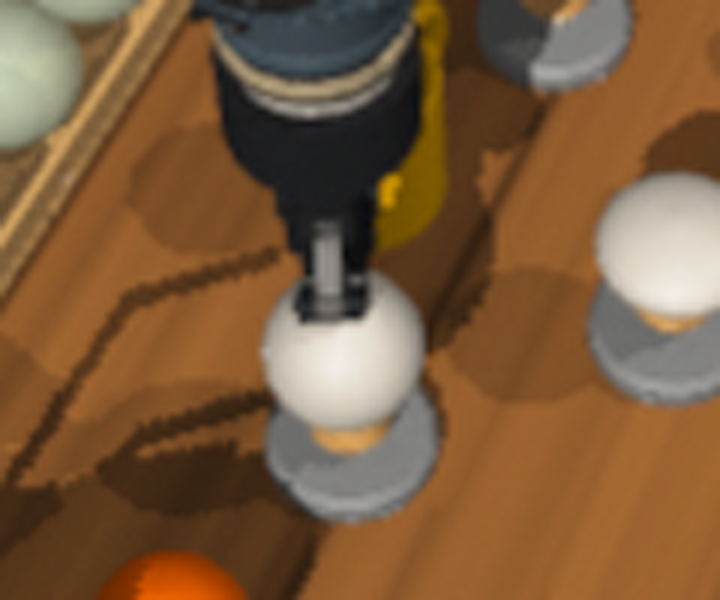

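The ball dipped visibly (about 1.3 px, 3.9 N, roughly 6–7 mm). Releasing and rising well clear.

```bash
python3 -m inch '[[1,[0,0,-0.05],[0,0,0]],[1,[0,0,-0.1],[0,0,0]],[1,[0,0,-0.2],[0,0,0]],[1,[0,0,-0.5],[0,0,0]],[1,[0,0,-0.9],[0,0,0]],[1,[0,0,-1],[0,0,0]],[1,[0,0,-1],[0,0,0]]]'
python3 -m inch '[[1,[0,0,-0.4],[0,0,0]],[1,[0,0,-0.5],[0,0,0]],[1,[-0.4,0,-0.5],[0,0,0]],[1,[-0.8,0,-0.5],[0,0,0]],[1,[-1,0,-0.5],[0,0,0]],[1,[-1,0,-0.5],[0,0,0]],[1,[-1,0,-0.5],[0,0,0]],[1,[-1,0,-0.5],[0,0,0]],[1,[-1,0,-0.5],[0,0,0]]]'
python3 - <<'E'
from h import *
p,d=ff(1)
cv2.imwrite("pics/side20.png",cv2.resize(p[150:350,180:440],None,fx=3,fy=3))
t,dt=snapshot("top");cv2.imwrite("pics/top20.png",t)
a=cv2.imread("pics/side0.png");df=cv2.absdiff(a,p).max(-1)
W=cloud('side',d);W0=cloud('side',np.load('pics/side0.npy'))
for k,(u,v) in dict(bun=(332,272),drop=(312,215),ball=(278,290),snow=(375,188)).items():
    s=np.s_[v-8:v+9,u-5:u+6];print(k,'diff',df[s].mean().round(1),'dz',np.nanmedian(W[s][...,2]-W0[s][...,2]).round(4))
print(sense()['t'],sense()['tcp_pos'],np.abs(sense()['qd']).max())
E
```

```text
t: 21.35
tcp_pos: [0.6017, 0.2109, 0.1858]
tool_rot: [0.973, 0.23, 0.003, 0.0]
force: [0.2, -0.1, -0.6]
finger_gap: 0.001
t: 22.25
tcp_pos: [0.512, 0.1662, 0.2326]
tool_rot: [0.973, 0.23, 0.0, -0.0]
force: [0.0, 0.6, -0.3]
finger_gap: 0.003
Fz [-0.18] mean -0.18 z 0.2326 t 22.3
bun diff 31.3 dz -0.0001
drop diff 140.1 dz 0.2817
ball diff 7.4 dz 0.0001
snow diff 7.0 dz -0.0003
22.35 [0.51162347 0.16608412 0.23266119] 0.005849356509576676
```

View pics/side20.png

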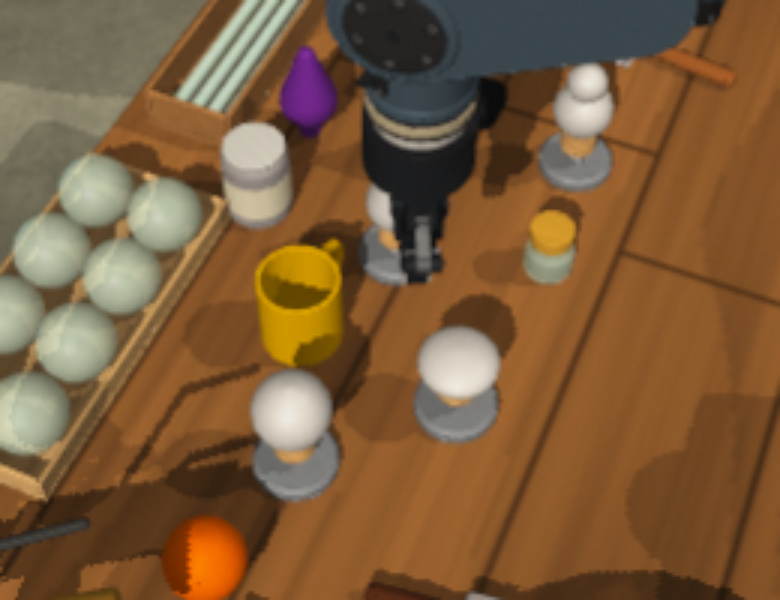

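View pics/top20.png

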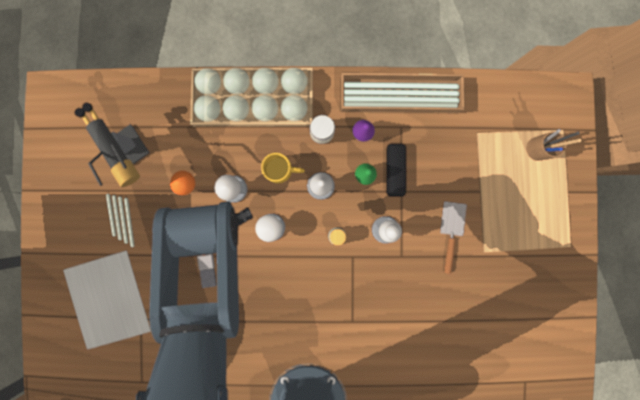

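The top view shows all four blanks at their original pixels: bun (270,227), drop (320,185), ball (231,188) and snowman (387,229). One numeric check from the top view, since the gripper hides the drop from the side, then I hand in.

Run:
```python
from h import *
t,d=snapshot("top");W=cloud('top',d);W0=cloud('top',np.load('pics/top0.npy'))
for k,(u,v) in dict(bun=(270,227),drop=(320,185),ball=(231,188),snow=(387,229),mug=(277,167),jar=(337,237)).items():
    s=np.s_[v-6:v+7,u-6:u+7];print(k,'dz',np.nanmedian(W[s][...,2]-W0[s][...,2]).round(4))
print(sense()['t']);print(sign_off())
```

```text
bun dz 0.0003
drop dz -0.0002
ball dz -0.0
snow dz -0.0002
mug dz 0.0001
jar dz 0.0001
22.4
the job is handed in; nothing more can be done
None
```

I tapped the bun, then the drop, then the ball, each from straight above with the shut fingertips, and handed the job in at 22.4 s of the 51 s allowed. Each cup sprang back before the next tap, and the snowman and look-alikes were never approached.

| Blank | Peak mean force | Dip (from arm height) |
|---|---|---|
| bun | 3.75 N | about 6–7 mm |
| drop | 4.3 N | about 7 mm |
| ball | 3.9 N | about 6–7 mm |

The dips are well short of the 14 mm stop and showed in the side pictures.

**Last checks:** All four blanks are upright, and their heights in the top view are within 0.3 mm of the start. The mug and jar are unchanged in height too, and the other bystanders look unmoved in the top picture. The arm finished clear and still.

**One disagreement:** The real fingertips ended about 31 mm short of the reported TCP. I found this from depth and force while descending on the bun, and allowed for it on the other two.

**Not seen from the side:** In the final side picture the gripper hid the drop, so I confirmed it from the top view. The side picture taken just after its release also showed it upright.

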